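# Put the red-lidded jar back and bring it to the front

### The arm

A 6-joint arm with a two-finger parallel gripper is mounted at the origin on the work surface. World frame = base frame: x ahead of the robot, y to its left, z up, the work surface at z = 0. Lengths are in m, angles in rad, forces in N, time in s.
With the tool pointing down it reaches from about 0.225 to 0.875 m from the base axis. Payload 3.4 kg.
Tool frame: the origin (TCP) lies midway between the tips of the shut fingers; the grasp point (between the pads) lies 19 mm behind it; x points along the fingers, z is the direction in which the jaws open and shut, and the axes are right-handed (so a half turn about x gives the same grasp; the last joint's range is limited). The gripper opens to 85 mm and grips with 20 to 120 N. Pads are 22 mm wide; open, the fingers measure 114 mm over their backs; the gripper's body (76 mm by 85 mm) begins 54 mm behind the grasp point. The pads swing forward as they close: fully open they stand 13 mm farther back than shut.
Start: joints at [1.102, 0.276, 1.505, -0, 1.361, -0.121], TCP at [0.196, 0.541, 0.231] pointing down, gripper open.
Joint ranges: [-2.89, 2.89], [-0.75, 2.08], [0.22, 2.7], [-1.18, 4.32], [0.11, 2.71], [-2.7, 2.7]. Speed limits (rad/s): [2.57, 2.57, 3.14, 3.14, 3.14, 3.14].

### API

Orientations are given as a unit quaternion [w, x, y, z].
In Python, from rig import manip, eyes gives the robot as it stands. The module is installed in compiled form; this text tells all that it offers.
- The arm moves only by the shell command python3 -m crank 'ROWS' [FORCE]. ROWS is JSON, a list of rows, each a list of 7 numbers: the shift along the tool's x, y, z in cm, then the turn, a rotation vector about the tool's x, y, z in degrees, then the finger opening in cm, from 0 to 8.54. A call has 1 to 5 rows; each row is the pose to reach, as a shift and turn from the pose commanded when the call began, along the tool's axes at that moment; what a row does not reach only later rows make up. A row lasts 1/8 s, in which the tool goes at most 62.5 mm and 10.7 degrees, less where a joint would pass 70% of its speed; a pose out of reach is approached as far as the arm can. A call with a gripper value outside its range is refused whole. The fingers move at their own pace and stop on an object; FORCE is the grip in N (left out, the last holds). Time passes only in rows, so rows that repeat a pose let the fingers close. It gives the time, the measured TCP pose, the force and the opening at its end, in the units of the state.
- manip.get_state(): the state, without advancing time (a new reading comes with each control period).
- eyes.get_image(name): name is "scene" or "top" or "wrist"; returns a dict with "color" (420x560x3 uint8, blue, green, red), "z_map" (420x560 float32, m along the optical axis (not along the pixel's ray), 0 where there is no reading), "vertical_fov" (degrees; the focal length in pixels is half the picture's height over the tangent of half this angle, whatever the lens; pixels are square), "cx", "cy" (the principal point, pixels), "eye" and "attitude" of the camera in the world. Camera axes: x right, y up, looking along -z (the intrinsics and any distortion apply to the point x, -y, -z); pixel columns grow to the right and rows downward; lengths in m; the calibration is good to about 2 mm. A picture is of the moment at which its call begins.
- manip.sign_off(): hands the job in, once; it reports no verdict.
The state is a dict: "clock": time; "qpos": joint angles; "qd": joint speeds; "effort": joint torques, N m; "position": TCP position; "ee_rot": TCP orientation; "contact_force": force on the tool from outside, world axes, zero at the start; "moment": the same for the moment, N m; "width": finger opening in m.
Only numpy, scipy, OpenCV 4.12 (cv2) and the standard library are available. Lean on these libraries where they do the work, as an engineer would, in place of code of your own. Each camera call takes 0.05 s, during which the arm holds its last target.

### The job

Stand the red-lidded spice jar upright in the empty cup of the spice carousel, set down rather than dropped, and let go of it. Then take the carousel by the bar handle on top and turn it until that jar is right in front at the yellow arrow, and finish while still gripping the handle and holding the carousel still there. Leave everything else on the counter where it stands.

Things in the scene. Friction and masses are not known exactly. Their poses are not given: they have to be found in the camera images.
- jar_red: Spice jar to put back: upright cylinder 46 mm in diameter, 90 mm tall, cream-coloured with a red lid (top 20 mm, 47 mm in diameter); about 160 g. Loose on the counter. Origin at the centre of its underside, z up.
- jar_green: Jar of the same shape and size with a green lid, loose on the counter; leave it alone. It may stand where the red one would otherwise be, its axis at least 85 mm from the red one's. Origin at the centre of its underside.
- stand: Fixed steel stand of the carousel. Origin on the turning axis at counter height. Its own -x is the carousel's front: there a flat grey metal tongue with a yellow arrow (10 mm high, 150 to 187 mm from the axis) sticks out from under the platter, roughly towards the robot (world -x, up to 35 degrees to either side).
- carousel (a joint): Angle of the wooden platter (270 mm in diameter, top 32 mm above the counter), rad, counterclockwise from above. At 0 and any whole turn the empty cup is at the front, at the arrow. Turns both ways (stops at -10 and 12) with light friction (0.08 N m), stays where left. Five black-lidded jars, tops 122 mm above the counter, are fixed on it, 60 degrees apart, 100 mm from the axis.
- pocket (a point): Middle of the floor of the empty white cup on the platter, 32 mm above the counter and 100 mm from the turning axis; it turns with the platter. The cup is a ring 15 mm high with a 54 mm bore that flares slightly to 60 mm at the top; the platter is its floor.
- handle (a point): Blue bar handle (carousel_c0 in the rules) on a 16 mm steel stem at the turning axis, fixed to the platter and turning with it. The bar is 56 mm long along its own y, 16 mm thick along its own x (the sides to grip) and 36 mm tall; origin at its middle, 158 mm above the counter. Its own -x points to the empty cup.
- bowl: Steel bowl 200 mm across, 85 mm high, bystander. Origin at the centre of its underside.
- oil_bottle: Amber oil bottle, 68 mm in diameter, 230 mm tall, bystander. Origin at the centre of its underside.
- pepper_mill: Dark wooden pepper mill, 56 mm in diameter, 168 mm tall, bystander. Origin at the centre of its underside.
- mug: White mug, 80 mm in diameter, 90 mm tall, bystander. Origin at the centre of its underside.
Not all that is in view belongs to the job. What is shaped like the jar_red but grey is not meant.

How it is judged:
By the outcome, as a careful person would: the job done as asked, in the order asked, and still so for the second after the job is handed in, while the arm keeps its last pose, push and grip.
It also fails if it takes over 61 s, if anything falls off the work surface, if the arm or the gripper's body presses on something with over 40 N, if the wrist force passes 120 N, or if a joint passes its speed limit or range.

## Working session

There is one attempt and no reset: what is moved stays moved. The work goes in short steps, Python scripts to look and compute and a shell command to move; the robot and the scene stay as the last step left them, time stands still between calls to the robot, and variables do not carry over. Pictures are saved under pics/ and viewed, and the job is handed in when it is done.

```bash
mkdir -p pics
cat > h.py <<'E'
import numpy as np, cv2
from rig import manip, eyes
from scipy.spatial.transform import Rotation as R
def q(w): return R.from_quat([w[1],w[2],w[3],w[0]])
E
python3 - <<'E'
from h import *
s=manip.get_state(); print({k:np.round(v,4) for k,v in s.items()})
for n in ["scene","top","wrist"]:
    d=eyes.get_image(n); cv2.imwrite(f"pics/{n}0.png",d["color"]); np.savez(f"{n}0.npz",**d)
    print(n,{k:v for k,v in d.items() if k not in("color","z_map")})
E
```

```text
{'clock': np.float64(0.0), 'qpos': array([ 1.102 ,  0.2766,  1.5062, -0.    ,  1.3607, -0.121 ]), 'qd': array([-0.0016,  0.0004, -0.001 ,  0.0009,  0.0014, -0.0016]), 'effort': array([-2.30000e-03, -4.16776e+01, -2.45803e+01, -1.00000e-04,
        1.08000e-02,  0.00000e+00]), 'position': array([0.1957, 0.5401, 0.2304]), 'ee_rot': array([ 0.5784, -0.4063,  0.5795,  0.4056]), 'contact_force': array([-0.33  , -0.401 ,  0.8097]), 'moment': array([ 0.0325,  0.0249, -0.0091]), 'width': np.float64(0.0854)}
scene {'vertical_fov': 56.004099167928096, 'cx': 280.9492165639037, 'cy': 208.02020660607116, 'eye': array([1.01362473, 0.67963096, 0.76860268]), 'attitude': array([0.23258692, 0.12435509, 0.42500761, 0.86591435])}
top {'vertical_fov': 49.64792732625597, 'cx': 281.34022651909413, 'cy': 205.56334478244108, 'eye': array([ 0.35937877, -0.01639991,  1.3913846 ]), 'attitude': array([-0.7036744 , -0.06680132,  0.05294808,  0.70539097])}
wrist {'vertical_fov': 69.24717894603413, 'cx': 279.26823618052447, 'cy': 212.19450521550115, 'eye': array([0.11777582, 0.56855698, 0.37401833]), 'attitude': array([ 0.80736646, -0.13615627, -0.09358423,  0.56644758])}
```

View pics/top0.png

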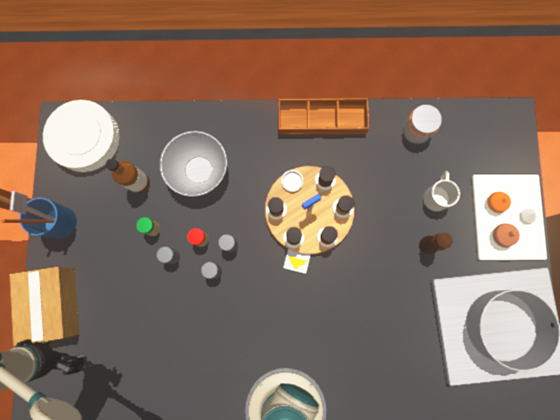

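View pics/scene0.png

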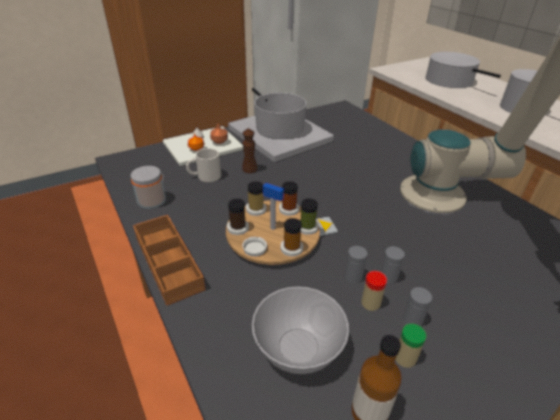

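View pics/wrist0.png

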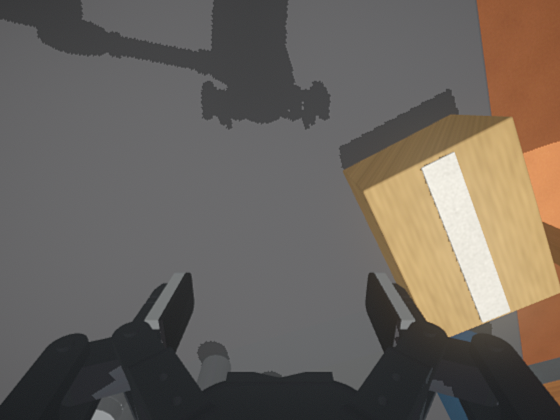

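The top view shows the carousel centre near (310,210), the empty cup at (292,181), the blue bar at (312,201) and the arrow at (297,263). The red lid is at (196,237), the green lid at (145,225), and grey decoys are at (165,255), (209,270) and (227,243). Next I measure these.

```bash
cat >> h.py <<'E'
def f(d): return d["color"].shape[0]/2/np.tan(np.radians(float(d["vertical_fov"]))/2)
def ray(d,u,v):
    u=np.asarray(u,float);v=np.asarray(v,float);F=f(d)
    c=np.stack([(u-d["cx"])/F,-(v-d["cy"])/F,-np.ones_like(u)],-1)
    return q(d["attitude"]).apply(c.reshape(-1,3))
def plane(d,u,v,z):
    r=ray(d,u,v); return d["eye"]+r*((z-d["eye"][2])/r[:,2])[:,None]
def cloud(d,m):
    v,u=np.nonzero(m&(d["z_map"]>0)); return d["eye"]+ray(d,u,v)*d["z_map"][v,u][:,None],u,v
def hsv(d): return cv2.cvtColor(d["color"],cv2.COLOR_BGR2HSV)
def mask(d,lo,hi): return cv2.inRange(hsv(d),np.array(lo),np.array(hi))>0
E
python3 - <<'E'
from h import *
for n in ["top","scene"]:
    d=dict(np.load(n+"0.npz"))
    ms={"red":(mask(d,(0,200,150),(4,255,255))|mask(d,(176,200,150),(180,255,255)),.09),"green":(mask(d,(50,150,80),(75,255,255)),.09),"blue":(mask(d,(105,150,100),(125,255,255)),.176),"yellow":(mask(d,(24,150,150),(34,255,255)),.01)}
    for k,(m,z) in ms.items():
        nn,l,st,ce=cv2.connectedComponentsWithStats(m.astype(np.uint8))
        for i in range(1,nn):
            if st[i,4]<25: continue
            P,u,v=cloud(d,l==i)
            (cx,cy),r=cv2.minEnclosingCircle(np.stack([u,v],1).astype(np.float32))
            top=P[P[:,2]>np.percentile(P[:,2],90)-.004]
            print(n,k,st[i],ce[i].round(1),"plane",plane(d,[cx],[cy],z)[0].round(4),"cloudmed",np.median(P,0).round(4),"top mid",((top.min(0)+top.max(0))/2).round(4),np.ptp(top,axis=0).round(3))
    # tall things: clusters by height on the counter
    P,u,v=cloud(d,np.ones(d["z_map"].shape,bool))
    print(n,"counter z",np.median(P[(abs(P[:,2])<.02),2]))
d=dict(np.load("top0.npz"))
crop=cv2.resize(d["color"][130:300,120:380],None,fx=3,fy=3,interpolation=cv2.INTER_CUBIC); cv2.imwrite("pics/topcrop.png",crop)
E
```

```text
top red [188 230  16  15 124] [194.5 237.9] plane [0.4933 0.2561 0.09  ] cloudmed [0.4883 0.2613 0.0901] top mid [0.4909 0.2565 0.0941] [0.04  0.044 0.008]
top green [137 218  16  15 196] [144.4 224.9] plane [0.5281 0.4068 0.09  ] cloudmed [0.5266 0.4062 0.0905] top mid [0.5263 0.4083 0.0942] [0.041 0.041 0.008]
top blue [303 195  17  13  83] [311. 201.] plane [ 0.5811 -0.0732  0.176 ] cloudmed [ 0.5798 -0.0732  0.1761] top mid [ 0.5796 -0.0731  0.178 ] [0.033 0.043 0.006]
top yellow [289 256  17  13  95] [296.1 261.7] plane [ 0.4297 -0.0354  0.01  ] cloudmed [ 0.423  -0.0333  0.0106] top mid [ 0.4242 -0.0365  0.0165] [0.033 0.048 0.01 ]
top counter z 0.0007724299054481243
scene red [367 272  19  15 226] [375.9 278.8] plane [0.4977 0.2601 0.09  ] cloudmed [0.4978 0.2601 0.0895] top mid [0.4971 0.2594 0.0898] [0.046 0.046 0.005]
scene green [402 324  24  23 404] [413.3 334.9] plane [0.5326 0.412  0.09  ] cloudmed [0.5333 0.4121 0.0893] top mid [0.5298 0.41   0.0899] [0.046 0.044 0.006]
scene blue [263 183  20  16 221] [272.3 190.9] plane [ 0.595  -0.0557  0.176 ] cloudmed [ 0.5862 -0.0688  0.1672] top mid [ 0.5842 -0.0715  0.1748] [0.038 0.051 0.006]
scene yellow [320 221  10   9  46] [324.9 224.4] plane [ 0.4252 -0.0351  0.01  ] cloudmed [ 0.4239 -0.0322  0.0087] top mid [ 0.4225 -0.0347  0.0088] [0.028 0.041 0.004]
scene counter z -0.0007032685837602415
```

View pics/topcrop.png

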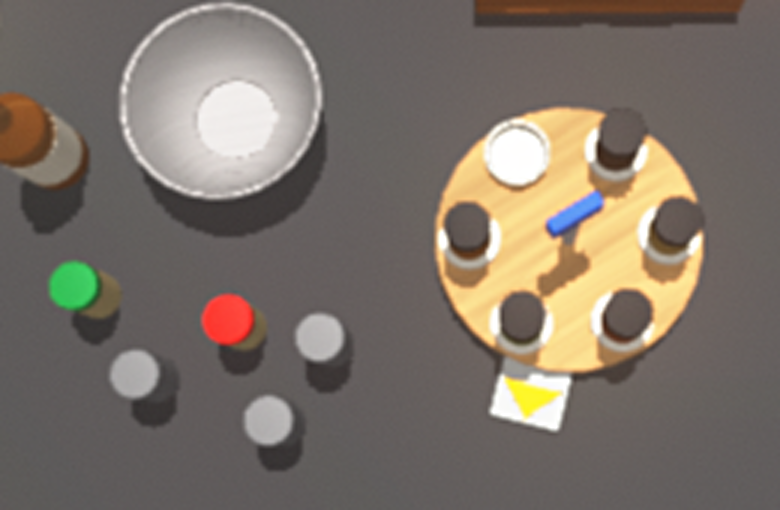

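Run:
```python
from h import *
from scipy.optimize import least_squares
for n in ["top","scene"]:
    d=dict(np.load(n+"0.npz"))
    P,u,v=cloud(d,np.ones(d["z_map"].shape,bool))
    near=np.hypot(P[:,0]-.58,P[:,1]+.07)
    # platter top
    a=P[(near<.16)&(abs(P[:,2]-.032)<.006)]
    h=cv2.convexHull(a[:,:2].astype(np.float32))[:,0]
    s=least_squares(lambda p:np.hypot(h[:,0]-p[0],h[:,1]-p[1])-p[2],[.58,-.07,.135],loss="soft_l1",f_scale=.002).x
    print(n,"platter",s.round(4),"z",np.median(a[:,2]).round(4))
    # jars by height clusters
    for nm,z,sel in [("black",.122,near<.14),("grey/any .09",.09,near>.16)]:
        m=np.zeros(d["z_map"].shape,np.uint8); k=sel&(abs(P[:,2]-z)<.007); m[v[k],u[k]]=1
        nn,l,st,ce=cv2.connectedComponentsWithStats(m,connectivity=4)
        for i in range(1,nn):
            if 25<st[i,4]<900:
                pu=l[v,u]==i; q0=P[pu]; mid=(q0.min(0)+q0.max(0))/2
                if abs(mid[0])<.9: print("  ",nm,ce[i].round(),mid.round(4),np.ptp(q0,axis=0).round(3), "rel ang",np.degrees(np.arctan2(mid[1]-s[1],mid[0]-s[0])).round(1) if z==.122 else "")
    # cup: white
    m=mask(d,(0,0,190),(180,70,255)); k=(near<.14)&m[v,u]&(P[:,2]<.055)&(P[:,2]>.025)
    mm=np.zeros(m.shape,np.uint8); mm[v[k],u[k]]=1
    nn,l,st,ce=cv2.connectedComponentsWithStats(mm)
    for i in range(1,nn):
        if st[i,4]>60:
            q0=P[l[v,u]==i]; mid=(q0.min(0)+q0.max(0))/2; print("  white",ce[i].round(1),st[i],plane(d,*[[c] for c in (st[i,0]+st[i,2]/2-.5,st[i,1]+st[i,3]/2-.5)],.047)[0].round(4),mid.round(4),np.ptp(q0,axis=0).round(3))
    b=mask(d,(105,150,100),(125,255,255)); B,_,_=cloud(d,b); B=B[B[:,2]>.17]
    if len(B): 
        box=cv2.minAreaRect((B[:,:2]*1000).astype(np.float32)); print("  bar",box)
```

```text
top platter [ 0.5819 -0.0743  0.134 ] z 0.0325
   black [327. 174.] [ 0.6687 -0.1226  0.1221] [0.045 0.046 0.013] rel ang -29.1
   black [346. 203.] [ 0.5838 -0.1745  0.122 ] [0.047 0.045 0.013] rel ang -88.9
   black [275. 205.] [0.5801 0.0251 0.1218] [0.044 0.043 0.014] rel ang 91.0
   black [329. 234.] [ 0.4958 -0.1255  0.1218] [0.045 0.045 0.013] rel ang -149.2
   black [294. 235.] [ 0.4946 -0.027   0.1216] [0.043 0.045 0.012] rel ang 151.6
   grey/any .09 [419. 131.] [ 0.8136 -0.4094  0.0899] [0.057 0.071 0.014] rel ang 
   grey/any .09 [445. 193.] [ 0.6197 -0.4678  0.0898] [0.081 0.081 0.014] rel ang 
   grey/any .09 [ 38. 204.] [0.5874 0.7222 0.0903] [0.018 0.031 0.013] rel ang 
   grey/any .09 [ 60. 222.] [0.5408 0.6639 0.0901] [0.085 0.041 0.014] rel ang 
   grey/any .09 [144. 225.] [0.5283 0.407  0.09  ] [0.045 0.044 0.014] rel ang 
   grey/any .09 [196. 236.] [0.4946 0.2569 0.0899] [0.047 0.045 0.013] rel ang 
   grey/any .09 [226. 242.] [0.4768 0.1667 0.0903] [0.046 0.044 0.013] rel ang 
   grey/any .09 [165. 254.] [0.4412 0.3446 0.0898] [0.043 0.046 0.013] rel ang 
   gr
[... 2633 characters left out ...]
rey/any .09 [335. 306.] [0.6233 0.2726 0.0853] [0.015 0.089 0.005] rel ang 
   grey/any .09 [258. 340.] [0.8023 0.2636 0.0851] [0.024 0.1   0.004] rel ang 
   grey/any .09 [345. 336.] [0.6507 0.3411 0.0848] [0.045 0.042 0.004] rel ang 
   grey/any .09 [413. 334.] [0.5291 0.4095 0.0879] [0.047 0.046 0.01 ] rel ang 
   grey/any .09 [306. 364.] [0.7454 0.3433 0.0853] [0.118 0.057 0.005] rel ang 
   grey/any .09 [372. 404.] [0.6872 0.4707 0.09  ] [0.045 0.048 0.014] rel ang 
  white [254.6 247.3] [246 243  18  10 123] [ 0.6722 -0.0114  0.047 ] [ 0.6659 -0.027   0.0319] [0.044 0.039 0.007]
  bar ((585.1054077148438, -70.93360137939453), (17.434446334838867, 55.60002899169922), 29.434162139892578)
```

```bash
cat >> h.py <<'E'
def plan(pos,yaw,s=None):
    """shift(cm) and turn(deg) in tool axes to reach pos, tool down, tool z (jaw axis) at world yaw deg (given exact, not mod 180)"""
    s=s or manip.get_state(); T=q(s["ee_rot"])
    c,n=np.cos(np.radians(yaw)),np.sin(np.radians(yaw))
    x=np.array([0,0,-1.]);z=np.array([c,n,0]);y=np.cross(z,x)
    G=R.from_matrix(np.stack([x,y,z],1))
    return (T.inv().apply(np.array(pos)-s["position"])*100).round(2),np.degrees((T.inv()*G).as_rotvec()).round(1)
def show():
    s=manip.get_state();M=q(s["ee_rot"]).as_matrix()
    print("t",round(float(s["clock"]),2),"tcp",s["position"].round(4),"jawyaw",np.degrees(np.arctan2(M[1,2],M[0,2])).round(2),"x",M[:,0].round(3),"q",np.degrees(s["qpos"]).round(1),"F",s["contact_force"].round(1),"w",float(s["width"]).__round__(4))
E
python3 - <<'E'
from h import *
show()
for y in(162.5,-17.5): print(y,plan([.4957,.258,.2],y))
for n in("top","scene"):
    d=dict(np.load(n+"0.npz"))
    P,u,v=cloud(d,mask(d,(0,0,130),(180,60,255))|mask(d,(24,150,150),(34,255,255)))
    k=(np.hypot(P[:,0]-.583,P[:,1]+.073)<.2)&(np.hypot(P[:,0]-.583,P[:,1]+.073)>.138)&(P[:,2]<.02)
    print(n,cv2.minAreaRect((P[k,:2]*1000).astype(np.float32)),k.sum())
    P,u,v=cloud(d,mask(d,(24,150,150),(34,255,255))); p=plane(d,u,v,.010); p=p[p[:,0]<.47]
    a,b=cv2.minEnclosingTriangle((p[:,:2]*1000).astype(np.float32)); print(b[:,0].round(1), p.mean(0))
E
```

```text
t 0.15 tcp [0.1958 0.5402 0.2306] jawyaw 70.07 x [-0.001 -0.001 -1.   ] q [63.1 15.8 86.3 -0.  78.  -6.9] F [ 0.2 -0.1 -0.3] w 0.0858
162.5 (array([  3.08, -37.81, -16.31]), array([-92.4,  -0.1,  -0.1]))
-17.5 (array([  3.08, -37.81, -16.31]), array([87.6, -0.1,  0.1]))
top ((557.15673828125, -34.06846618652344), (334.9473876953125, 82.76954650878906), 0.5430495738983154) 426
[[425.4 -61.7]
 [404.  -29.2]
 [442.7 -10. ]] [ 0.4237093  -0.03368787  0.01      ]
scene ((474.5683288574219, -134.16995239257812), (78.13522338867188, 301.9458923339844), 32.039485931396484) 151
[[427.1 -56.9]
 [406.4 -27.7]
 [437.4 -14.3]] [ 0.4240778  -0.03241613  0.01      ]
```

```bash
python3 -m crank '[[0.6,-5,-2,9,0,0,8.54],[1.2,-10,-4.2,18,0,0,8.54],[1.8,-15,-6.4,27,0,0,8.54],[2.2,-20,-8.6,36,0,0,8.54],[2.6,-25,-10.8,45,0,0,8.54]]' 60; python3 -c "
from h import *
show();print(plan([.4957,.258,.2],-17.5))"
```

```text
clock: 0.78
position: [0.3952, 0.3525, 0.205]
ee_rot: [0.691, -0.152, 0.691, 0.152]
contact_force: [0.7, -0.3, -0.1]
width: 0.0856
t 0.78 tcp [0.3952 0.3525 0.205 ] jawyaw 24.79 x [-0.  0. -1.] q [34.2 12.9 94.2  0.  73.   9.4] F [ 0.7 -0.3 -0.1] w 0.0856
(array([  0.5 , -12.8 ,   5.17]), array([42.3, -0. , -0. ]))
```

```bash
python3 -m crank '[[0.1,-3.5,1.4,9,0,0,8.54],[0.2,-7,2.8,18,0,0,8.54],[0.3,-10,4.1,27,0,0,8.54],[0.5,-12.8,5.2,36,0,0,8.54],[0.5,-12.8,5.2,42.3,0,0,8.54]]'; python3 -c "
from h import *
d=eyes.get_image('wrist'); cv2.imwrite('pics/wrist1.png',d['color']); np.savez('wrist1.npz',**d)
show();print(plan([.4957,.258,.2],-17.5))
m=mask(d,(0,200,120),(4,255,255))|mask(d,(176,200,120),(180,255,255))
P,u,v=cloud(d,m); print(len(u),u.mean(),v.mean(),np.median(P,0))
P=P[abs(P[:,2]-.09)<.006]; print((P.min(0)+P.max(0))/2,np.ptp(P,axis=0))
"
```

```text
clock: 1.4
position: [0.497, 0.2583, 0.1996]
ee_rot: [0.699, 0.108, 0.699, -0.109]
contact_force: [-0.4, 0.5, 0.1]
width: 0.0854
t 1.45 tcp [0.4962 0.2589 0.1997] jawyaw -17.68 x [-0.001 -0.    -1.   ] q [20.4 15.6 91.1 -0.  73.3 38.1] F [ 0.4 -0.2 -0.1] w 0.0857
(array([-0.03, -0.1 , -0.02]), array([-0.2, -0. ,  0. ]))
490 270.11632653061224 209.37142857142857 [0.48755719 0.25945355 0.09095822]
[0.4960858  0.25752039 0.08855095] [0.04399639 0.04433124 0.00900336]
```

View pics/wrist1.png

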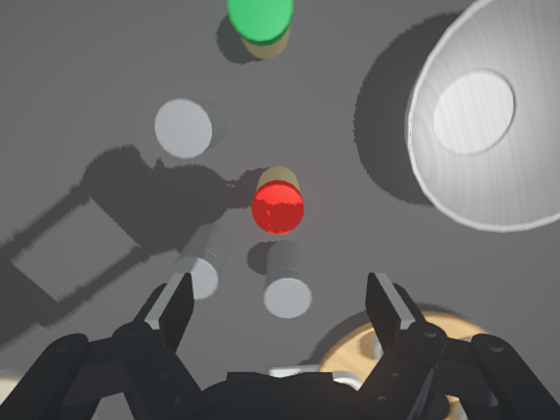

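The red lid is at (277,205) in the wrist view, which gives (0.496, 0.258). That agrees with the other two cameras. The jaw line is clear of the grey jars at (184,128), (199,278) and (288,297), so I descend.

```bash
python3 -m crank '[[3.5,0,0,0,0,0,8.54],[7,0,0,0,0,0,8.54],[10.5,0,0,0,0,0,8.54],[14,-0.1,0,0,0,0,8.54],[16.4,-0.1,0,0,0,0,8.54]]'; python3 -m crank '[[0,0,0,0,0,0,7],[0,0,0,0,0,0,5.5],[0,0,0,0,0,0,4],[0,0,0,0,0,0,4],[0,0,0,0,0,0,4]]' 50;  python3 -c "
from h import *
show()"
```

```text
clock: 2.08
position: [0.4941, 0.2589, 0.0346]
ee_rot: [0.699, 0.105, 0.7, -0.106]
contact_force: [0.9, 0.1, -0.3]
width: 0.0854
clock: 2.7
position: [0.4962, 0.2596, 0.0378]
ee_rot: [0.7, 0.106, 0.698, -0.105]
contact_force: [-0.8, 0.4, 5.9]
width: 0.0456
t 2.7 tcp [0.4962 0.2596 0.0378] jawyaw -17.22 x [ 0.003  0.001 -1.   ] q [ 20.5  24.5 103.7   0.   51.7  37.7] F [-0.8  0.4  5.9] w 0.0456
```

```bash
python3 -m crank '[[-2,0,0,0,0,0,4],[-5.5,0,0,0,0,0,4],[-9.5,0,0,0,0,0,4],[-13.5,0,0,0,0,0,4],[-17,0,0,0,0,0,4]]' 50;  python3 -c "
from h import *
d=eyes.get_image('wrist'); cv2.imwrite('pics/wrist2.png',d['color'])
d=eyes.get_image('scene'); cv2.imwrite('pics/scene2.png',d['color'])
show();print(plan([.6687,-.0215,.21],-59))"
```

```text
clock: 3.32
position: [0.4951, 0.2588, 0.2078]
ee_rot: [0.699, 0.106, 0.699, -0.106]
contact_force: [0.2, 0.4, -1.1]
width: 0.0452
t 3.42 tcp [0.4975 0.2598 0.2105] jawyaw -17.22 x [ 0.008  0.003 -1.   ] q [20.5 15.1 90.3 -0.  74.1 37.7] F [-0.5  1.  -0.6] w 0.0455
(array([  0.11, -21.8 ,  24.68]), array([41.8,  0.3, -0.4]))
```

View pics/scene2.png

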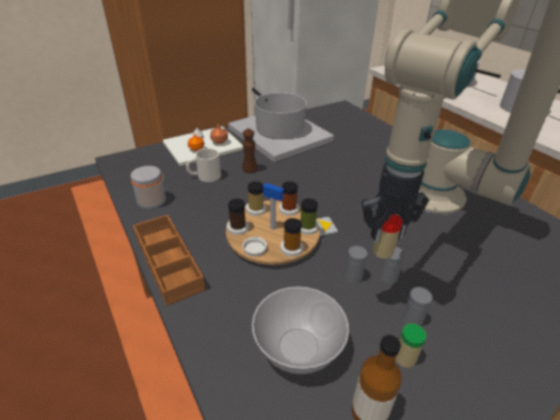

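View pics/wrist2.png

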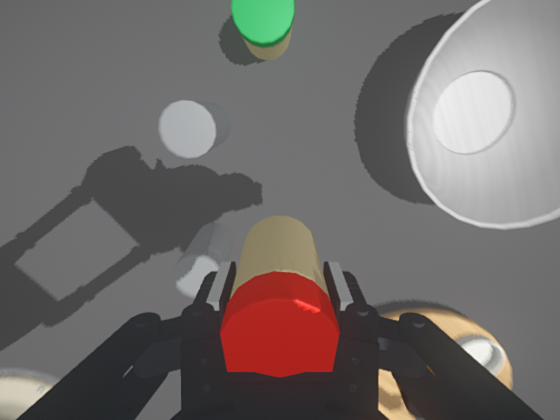

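```bash
python3 -m crank '[[0,-2,2.3,4,0,0,4],[0,-5.5,6.2,12,0,0,4],[0,-9,10.2,20,0,0,4],[0,-12.5,14.1,28,0,0,4],[0,-16,18.1,34,0,0,4]]' 50; python3 -c "
from h import *
show();print(plan([.6687,-.0215,.21],-59))"
```

```text
clock: 4.05
position: [0.6205, 0.0511, 0.2046]
ee_rot: [0.636, 0.307, 0.638, -0.307]
contact_force: [-0.2, 0.6, -2.2]
width: 0.0457
t 4.05 tcp [0.6205 0.0511 0.2046] jawyaw -51.43 x [-0.003  0.    -1.   ] q [-1.7 20.8 82.5  0.  76.8 49.7] F [-0.2  0.6 -2.2] w 0.0457
(array([-0.56, -0.76,  8.68]), array([ 7.6, -0.1,  0.1]))
```

```bash
python3 -m crank '[[0,-0.3,3.2,3,0,0,4],[0,-0.6,6,6,0,0,4],[0,-0.8,8,7.5,0,0,4],[0,-0.8,8.7,7.5,0,0,4],[0,-0.8,8.7,7.5,0,0,4]]' 50; python3 -c "
from h import *
d=eyes.get_image('wrist'); cv2.imwrite('pics/wrist3.png',d['color']);np.savez('wrist3.npz',**d)
d=eyes.get_image('scene'); cv2.imwrite('pics/scene3.png',d['color']);np.savez('scene3.npz',**d)
P,u,v=cloud(d,mask(d,(0,200,120),(4,255,255))|mask(d,(176,200,120),(180,255,255)))
z=np.percentile(P[:,2],95);T=P[P[:,2]>z-.006];print('lid top',z,(T.min(0)+T.max(0))/2,np.ptp(T,axis=0))
show();print(plan([.6687,-.0215,.21],-59))"
```

```text
clock: 4.68
position: [0.6688, -0.0198, 0.2061]
ee_rot: [0.616, 0.347, 0.617, -0.346]
contact_force: [-0.0, 0.6, -1.8]
width: 0.0459
lid top 0.2589283428341511 [ 0.67842934 -0.01298899  0.2568635 ] [0.02421465 0.0342508  0.00759997]
t 4.78 tcp [ 0.6685 -0.0191  0.2064] jawyaw -58.66 x [-0.     0.001 -1.   ] q [-7.6 24.7 76.1  0.  79.3 51. ] F [-0.1 -0.2 -1.9] w 0.0459
(array([-0.36, -0.1 ,  0.21]), array([ 0.3, -0.1,  0. ]))
```

View pics/scene3.png

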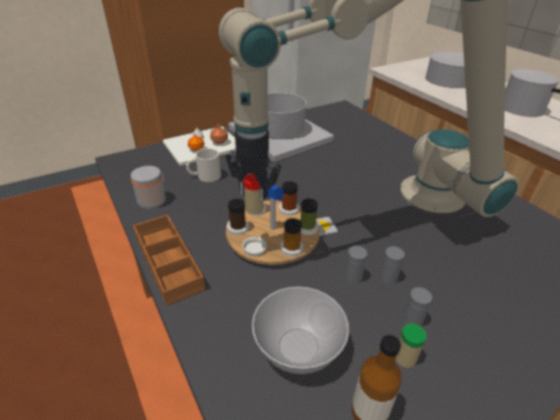

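View pics/wrist3.png

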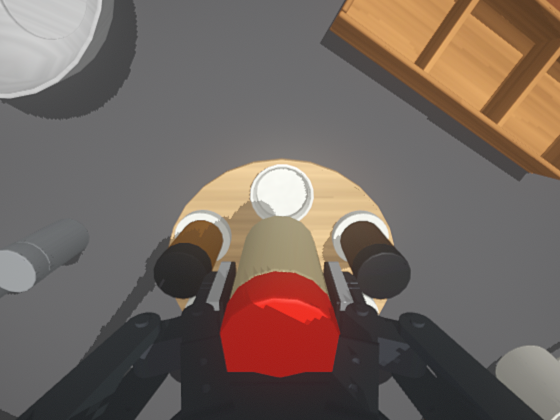

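```bash
python3 -c "
from h import *
d=dict(np.load('wrist3.npz'))
P,u,v=cloud(d,mask(d,(0,0,150),(180,60,255)))
k=(np.hypot(P[:,0]-.669,P[:,1]+.0215)<.05)&(P[:,2]>.02)&(P[:,2]<.06)&(v<230)
p=plane(d,u[k],v[k],.047);print((p.min(0)+p.max(0))/2,np.ptp(p,axis=0),u[k].min(),u[k].max(),v[k].min(),v[k].max(),P[k,2].max())
t=P[k][P[k][:,2]>.042];print((t.min(0)+t.max(0))/2,np.ptp(t,axis=0))
m=mask(d,(0,0,60),(180,255,255))
# jar body
d=dict(np.load('scene3.npz'))
P,u,v=cloud(d,np.ones(d['z_map'].shape,bool))
k=(np.hypot(P[:,0]-.669,P[:,1]+.02)<.05)&(P[:,2]>.15)&(P[:,2]<.27)
Q=P[k];M=np.abs(Q[:,2])
for z in np.arange(.16,.27,.01):
  s=Q[abs(Q[:,2]-z)<.005]
  if len(s): 
    r=d['eye'][:2]-np.array([.669,-.02]);r/=np.linalg.norm(r);t=np.array([-r[1],r[0]]);a=(s[:,:2]-[.669,-.02])@t;b=(s[:,:2]-[.669,-.02])@r;print(z.round(3),len(s),a.min().round(4),a.max().round(4),b.max().round(4))
"
```

```text
[ 0.66940596 -0.02340594  0.047     ] [0.06540308 0.06619017 0.        ] 250 313 164 220 0.04983852345824069
[ 0.66957598 -0.02402747  0.04592099] [0.06363191 0.06473481 0.00783506]
0.17 35 -0.0195 0.0223 0.0242
0.18 58 -0.0193 0.0225 0.0229
0.19 59 -0.0189 0.0225 0.0245
0.2 59 -0.0209 0.0226 0.023
0.21 68 -0.0276 0.0247 0.026
0.22 90 -0.0324 0.0346 0.0272
0.23 101 -0.0317 0.0346 0.028
0.24 94 -0.0335 0.0346 0.0276
0.25 100 -0.0471 0.0317 0.0294
0.26 232 -0.0467 0.0351 0.036
0.27 42 -0.0464 0.0337 0.0353
```

```bash
python3 -c "
from h import *
print(plan([.669,-.022,.2064],-59))"
python3 -m crank '[[2,-0.1,0.2,0,0,0,4],[4.5,-0.1,0.25,0,0,0,4],[7,-0.1,0.25,0,0,0,4],[9,-0.1,0.25,0,0,0,4],[10.5,-0.1,0.25,0,0,0,4]]' 50; python3 -c "
from h import *
d=eyes.get_image('wrist'); cv2.imwrite('pics/wrist4.png',d['color']);np.savez('wrist4.npz',**d)
show();print(plan([.669,-.022,.07],-59))"
```

```text
(array([-0.  , -0.1 ,  0.27]), array([ 0.3, -0.1,  0. ]))
clock: 5.4
position: [0.6688, -0.0218, 0.1007]
ee_rot: [0.616, 0.346, 0.617, -0.346]
contact_force: [0.3, 0.9, -2.0]
width: 0.0455
t 5.45 tcp [ 0.6678 -0.0218  0.0987] jawyaw -58.67 x [-0.004  0.001 -1.   ] q [-7.8 28.9 84.8  0.  66.5 50.8] F [-0.5  0.1 -2.9] w 0.0456
(array([2.87, 0.1 , 0.09]), array([ 0.3, -0.2,  0.2]))
```

View pics/wrist4.png

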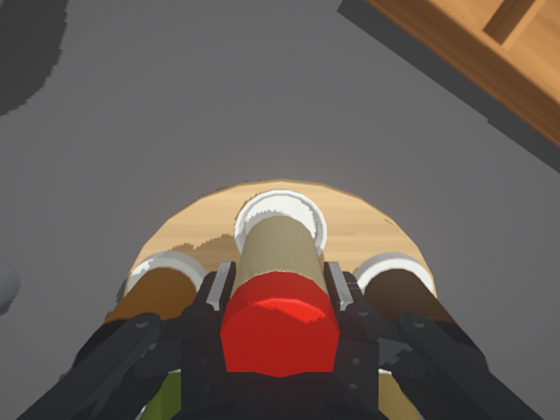

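Jar and cup are both centred at u≈280. I lower it slowly.

```bash
python3 -m crank '[[0.6,0,0,0,0,0,4],[1.2,0,0,0,0,0,4],[1.7,0,0,0,0,0,4],[2.2,0,0,0,0,0,4],[2.5,0,0,0,0,0,4]]' 50; python3 -c "
from h import *
show()"
```

```text
clock: 6.08
position: [0.6694, -0.0229, 0.076]
ee_rot: [0.616, 0.347, 0.616, -0.347]
contact_force: [-0.8, -0.1, -1.4]
width: 0.0454
t 6.08 tcp [ 0.6694 -0.0229  0.076 ] jawyaw -58.73 x [-0.  0. -1.] q [-7.9 30.1 86.3  0.  63.6 50.8] F [-0.8 -0.1 -1.4] w 0.0454
```

```bash
python3 -m crank '[[0.1,0,0,0,0,0,4],[0.25,0,0,0,0,0,4],[0.4,0,0,0,0,0,4],[0.5,0,0,0,0,0,4],[0.5,0,0,0,0,0,4]]' 50; python3 -c "
from h import *
show()"
```

```text
clock: 6.7
position: [0.6694, -0.0229, 0.0712]
ee_rot: [0.616, 0.347, 0.616, -0.347]
contact_force: [0.7, 0.1, -1.3]
width: 0.0454
t 6.7 tcp [ 0.6694 -0.0229  0.0712] jawyaw -58.72 x [-0.  0. -1.] q [-7.9 30.3 86.6  0.  63.1 50.8] F [ 0.7  0.1 -1.3] w 0.0454
```

```bash
python3 -m crank '[[0.05,0,0,0,0,0,4],[0.1,0,0,0,0,0,4],[0.2,0,0,0,0,0,4],[0.2,0,0,0,0,0,4]]' 50; python3 -c "
from h import *
show()"
```

```text
clock: 7.2
position: [0.6695, -0.0229, 0.0698]
ee_rot: [0.616, 0.347, 0.616, -0.347]
contact_force: [-0.7, 0.3, 2.3]
width: 0.0457
t 7.2 tcp [ 0.6695 -0.0229  0.0698] jawyaw -58.73 x [ 0.  0. -1.] q [-7.9 30.4 86.7  0.  62.9 50.8] F [-0.7  0.3  2.3] w 0.0457
```

The vertical force went from −1.3 to +2.3 N at the expected height, so the jar has touched down. I release it and retreat.

```bash
python3 -m crank '[[0,0,0,0,0,0,4.8],[0,0,0,0,0,0,5.6],[0,0,0,0,0,0,7],[0,0,0,0,0,0,8.4],[0,0,0,0,0,0,8.4]]'; python3 -c "
from h import *
show()
d=eyes.get_image('wrist'); cv2.imwrite('pics/wrist5.png',d['color'])"
```

```text
clock: 7.82
position: [0.6695, -0.0229, 0.0693]
ee_rot: [0.616, 0.347, 0.616, -0.347]
contact_force: [0.3, -0.7, -0.8]
width: 0.0837
t 7.83 tcp [ 0.6695 -0.0229  0.0693] jawyaw -58.73 x [ 0.  0. -1.] q [-7.9 30.4 86.7  0.  62.9 50.8] F [ 0.3 -0.7 -0.8] w 0.0837
```

View pics/wrist5.png

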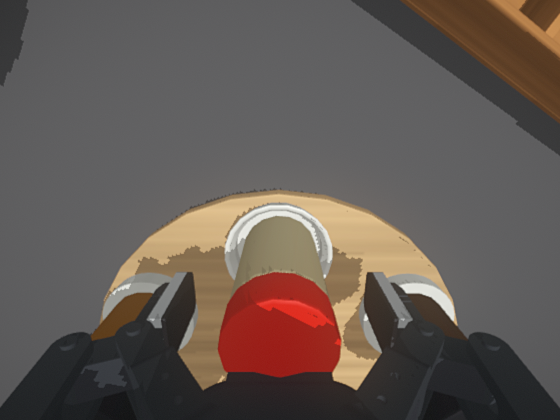

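The jar stands in the cup, with the fingers open and clear on both sides. I retreat straight up.

```bash
python3 -m crank '[[-3,0,0,0,0,0,8.4],[-6.5,0,0,0,0,0,8.4],[-10,0,0,0,0,0,8.4],[-13.5,0,0,0,0,0,8.4],[-16,0,0,0,0,0,8.4]]'; python3 -c "
from h import *
d=eyes.get_image('wrist'); cv2.imwrite('pics/wrist6.png',d['color']);np.savez('wrist6.npz',**d)
P,u,v=cloud(d,mask(d,(0,200,120),(4,255,255))|mask(d,(176,200,120),(180,255,255)))
z=np.percentile(P[:,2],90);T=P[abs(P[:,2]-z)<.006];print('lid top',z,(T.min(0)+T.max(0))/2,np.ptp(T,axis=0))
d=eyes.get_image('top'); cv2.imwrite('pics/top6.png',d['color']);np.savez('top6.npz',**d)
d=eyes.get_image('scene'); cv2.imwrite('pics/scene6.png',d['color']);np.savez('scene6.npz',**d)
show();print(plan([.583,-.073,.23],-149))"
```

```text
clock: 8.5
position: [0.6698, -0.023, 0.2313]
ee_rot: [0.617, 0.347, 0.616, -0.346]
contact_force: [0.6, -0.7, -0.3]
width: 0.0841
lid top 0.12388985413242415 [ 0.65829755 -0.0244603   0.12262094] [0.02472674 0.04413749 0.0042844 ]
t 8.65 tcp [ 0.6701 -0.023   0.2306] jawyaw -58.73 x [ 0.003 -0.    -1.   ] q [-7.9 24.1 73.7  0.  82.1 50.8] F [-0.6  0.5 -0.1] w 0.084
(array([  0.04, -10.04,  -0.25]), array([90.3, -0. , -0.2]))
```

View pics/scene6.png

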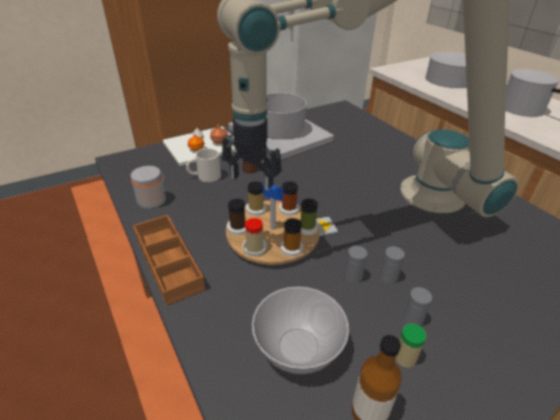

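View pics/wrist6.png

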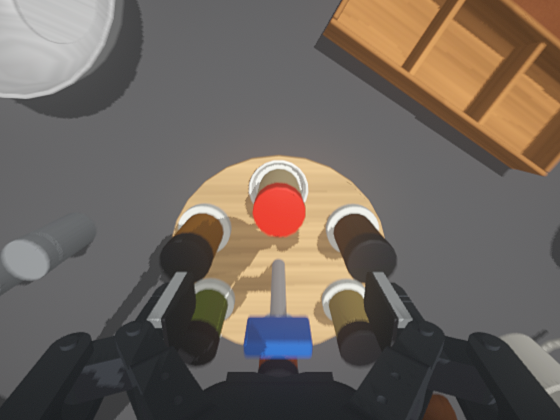

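The lid top measures 0.1225 m, as expected for a seated jar (0.032 + 0.090). Next I move above the handle with the jaw turned to −149°.

```bash
python3 -m crank '[[0,-1.5,0,10,0,0,8.4],[0,-3.5,-0.1,20,0,0,8.4],[0,-6,-0.1,30,0,0,8.4],[0,-8,-0.2,40,0,0,8.4],[0,-9.2,-0.2,50,0,0,8.4]]'; python3 -c "
from h import *
show();print(plan([.583,-.073,.23],-149))"
```

```text
clock: 9.28
position: [0.5878, -0.0692, 0.2272]
ee_rot: [-0.409, -0.575, -0.411, 0.577]
contact_force: [0.1, 1.1, 0.7]
width: 0.084
t 9.28 tcp [ 0.5878 -0.0692  0.2272] jawyaw -109.09 x [-0.004  0.001 -1.   ] q [-13.4  17.5  84.3  -0.   78.4  95.6] F [0.1 1.1 0.7] w 0.084
(array([-0.28, -0.33,  0.52]), array([39.9,  0.1,  0.2]))
```

```bash
python3 -m crank '[[0,-0.2,0.2,10,0,0,8.4],[0,-0.3,0.4,20,0,0,8.4],[0,-0.3,0.5,30,0,0,8.4],[0,-0.3,0.5,38,0,0,8.4],[0,-0.3,0.5,40,0,0,8.4]]'; python3 -c "
from h import *
d=eyes.get_image('wrist'); cv2.imwrite('pics/wrist7.png',d['color']);np.savez('wrist7.npz',**d)
P,u,v=cloud(d,mask(d,(105,150,60),(125,255,255)));T=P[P[:,2]>.17];print(T.mean(0),cv2.minAreaRect((T[:,:2]*1000).astype(np.float32)))
show();print(plan([.583,-.073,.23],-149))"
```

```text
clock: 9.9
position: [0.5844, -0.0726, 0.2275]
ee_rot: [-0.19, -0.68, -0.191, 0.682]
contact_force: [1.4, -0.1, -0.5]
width: 0.084
[ 0.58643434 -0.07967811  0.17666912] ((584.4660034179688, -75.76583862304688), (14.02479362487793, 52.266605377197266), 32.11800765991211)
t 9.95 tcp [ 0.5846 -0.0726  0.2278] jawyaw -148.76 x [-0.003  0.001 -1.   ] q [-13.8  17.2  84.7   0.   78.2 134.9] F [0.2 0.2 0.5] w 0.084
(array([-0.22, -0.05,  0.16]), array([0.2, 0.1, 0.1]))
```

View pics/wrist7.png

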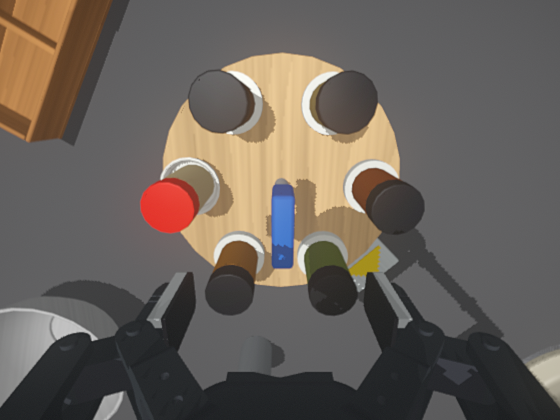

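The blue bar lies along u≈282 (v 185–268), centred between and parallel to the pads. The red jar is at the left (170,207) and the arrow at (368,262). I descend and grip.

```bash
python3 -m crank '[[2,0,0.1,0,0,0,7],[4,0,0.1,0,0,0,6],[6,0,0.1,0,0,0,5],[7.5,0,0.1,0,0,0,5],[8.3,0,0.1,0,0,0,5]]' 50; python3 -c "
from h import *
show()"; python3 -m crank '[[0,0,0,0,0,0,4],[0,0,0,0,0,0,3],[0,0,0,0,0,0,2],[0,0,0,0,0,0,1.2],[0,0,0,0,0,0,1]]' 50; python3 -c "
from h import *
show()"
```

```text
clock: 10.58
position: [0.584, -0.0731, 0.1451]
ee_rot: [-0.19, -0.68, -0.191, 0.681]
contact_force: [0.1, -0.0, -0.3]
width: 0.0502
t 10.57 tcp [ 0.584  -0.0731  0.1451] jawyaw -148.69 x [-0.002  0.    -1.   ] q [-13.9  20.4  92.2   0.   67.5 134.8] F [ 0.1 -0.  -0.3] w 0.0502
clock: 11.2
position: [0.5829, -0.0746, 0.1473]
ee_rot: [-0.191, -0.68, -0.19, 0.682]
contact_force: [-5.5, -3.7, 4.4]
width: 0.0148
t 11.2 tcp [ 0.5829 -0.0746  0.1473] jawyaw -148.7 x [-0.002 -0.003 -1.   ] q [-14.   20.2  92.1  -0.2  67.8 134.8] F [-5.5 -3.7  4.4] w 0.0148
```

```bash
python3 -m crank '[[0,0,0.1,-3,0,0,1],[0,0,0.15,-10,0,0,1],[0,0,0.15,-18,0,0,1],[0,0,0.15,-26,0,0,1],[0,0,0.15,-34,0,0,1]]' 60; python3 -c "
from h import *
show()"
```

```text
clock: 11.82
position: [0.5831, -0.0745, 0.1473]
ee_rot: [-0.383, -0.595, -0.382, 0.595]
contact_force: [-1.1, -0.8, 3.2]
width: 0.0158
t 11.82 tcp [ 0.5831 -0.0745  0.1473] jawyaw -114.47 x [ 0.001 -0.001 -1.   ] q [-14.   20.2  92.2  -0.   67.6 100.5] F [-1.1 -0.8  3.2] w 0.0158
```

```bash
python3 -m crank '[[0,0,0,-8,0,0,1],[0,0,0,-16,0,0,1],[0,0,0,-24,0,0,1],[0,0,0,-32,0,0,1],[0,0,0,-40,0,0,1]]'; python3 -m crank '[[0,0,0,-8,0,0,1],[0,0,0,-16,0,0,1],[0,0,0,-24,0,0,1],[0,0,0,-32,0,0,1],[0,0,0,-40,0,0,1]]'; python3 -c "
from h import *
show()"
```

```text
clock: 12.45
position: [0.5831, -0.0743, 0.1473]
ee_rot: [0.563, 0.428, 0.563, -0.428]
contact_force: [-1.3, 0.4, 3.4]
width: 0.015
clock: 13.08
position: [0.583, -0.0741, 0.1473]
ee_rot: [0.676, 0.21, 0.675, -0.21]
contact_force: [-1.5, -0.4, 3.5]
width: 0.0151
t 13.07 tcp [ 0.583  -0.0741  0.1473] jawyaw -34.48 x [ 0.001 -0.    -1.   ] q [-14.   20.2  92.2  -0.   67.6  20.5] F [-1.5 -0.4  3.5] w 0.0151
```

```bash
python3 -m crank '[[0,0,0,-7,0,0,1],[0,0,0,-13,0,0,1],[0,0,0,-18,0,0,1],[0,0,0,-20.5,0,0,1],[0,0,0,-20.5,0,0,1]]'; python3 -c "
from h import *
show()
A=np.array([.583,-.074])
for n in ('wrist','scene','top'):
  d=eyes.get_image(n); cv2.imwrite(f'pics/{n}8.png',d['color']);np.savez(f'{n}8.npz',**d)
  P,u,v=cloud(d,np.ones(d['z_map'].shape,bool))
  m=mask(d,(0,200,100),(4,255,255))|mask(d,(176,200,100),(180,255,255))
  near=np.hypot(*(P[:,:2]-A).T)
  k=m[v,u]&(near<.14)&(abs(P[:,2]-.121)<.006)
  if k.sum()>20:
    T=P[k]; c=(T.min(0)+T.max(0))/2; print(n,'red',c,np.ptp(T,axis=0),np.degrees(np.arctan2(*(c[:2]-A)[::-1])),k.sum())
  m=np.zeros(d['z_map'].shape,np.uint8); k=(near<.14)&(abs(P[:,2]-.121)<.006); m[v[k],u[k]]=1
  nn,l,st,ce=cv2.connectedComponentsWithStats(m,connectivity=4)
  for i in range(1,nn):
    if st[i,4]>25:
      T=P[l[v,u]==i];c=(T.min(0)+T.max(0))/2;print('  jar',ce[i].round(),c.round(4),np.ptp(T,axis=0).round(3))
  m=mask(d,(24,150,100),(34,255,255)); k=m[v,u]&(near<.2)&(near>.14)
  if k.sum()>10:
    p=plane(d,u[k],v[k],.01);print(' arrow',p.mean(0),np.degrees(np.arctan2(*(p.mean(0)[:2]-A)[::-1])),k.sum())
"
```

```text
clock: 13.7
position: [0.5829, -0.0741, 0.1473]
ee_rot: [0.702, 0.088, 0.702, -0.088]
contact_force: [-3.6, -0.3, 5.9]
width: 0.0153
t 13.7 tcp [ 0.5829 -0.0741  0.1473] jawyaw -14.24 x [ 0. -0. -1.] q [-14.   20.2  92.2  -0.   67.6   0.2] F [-3.6 -0.3  5.9] w 0.0153
wrist red [ 0.48888764 -0.04952527  0.12010292] [0.04589994 0.04557658 0.00998087] 165.42263840221028 3929
  jar [185. 101.] [0.5567 0.0212 0.1203] [0.047 0.047 0.01 ]
  jar [374. 101.] [ 0.6533 -0.0037  0.1202] [0.047 0.047 0.01 ]
  jar [121. 248.] [ 0.4888 -0.0499  0.1201] [0.047 0.047 0.01 ]
  jar [440. 249.] [ 0.6804 -0.0993  0.12  ] [0.047 0.046 0.01 ]
  jar [200. 383.] [ 0.5021 -0.1616  0.1234] [0.007 0.007 0.002]
  jar [359. 383.] [ 0.6146 -0.1904  0.1231] [0.004 0.007 0.002]
 arrow [ 0.42545651 -0.02921551  0.01      ] 164.13127316382986 877
scene red [ 0.49082901 -0.04445139  0.11932111] [0.03966859 0.0390364  0.00846978] 162.22494243858904 113
  jar [284. 186.] [ 0.509  -0.1327  0.1196] [0.032 0.023 0.008]
  jar [248. 189.] [ 0.6103 -0.1693  0.1195] [0.047 0.05  0.008]
  jar [306. 199.] [ 0.4882 -0.0476  0.1193] [0.046 0.046 0.008]
  jar [236. 210.] [ 0.6807 -0.0978  0.1197] [0.045 0.048 0.009]
  jar [299. 221.] [0.5575 0.0245 0.1207] [0.045 0.046 0.011]
  jar [262. 227.] [ 0.6536 -0.0011  0.1201] [0.047 0.048 0.01 ]
 arrow [ 0.42367545 -0.03195268  0.01      ] 165.21615041072508 44
top red [ 0.49273389 -0.04799587  0.12184984] [0.02340755 0.03657722 0.01018904] 163.9292125995493 53
  jar [282. 179.] [0.6526 0.0066 0.122 ] [0.044 0.023 0.009]
  jar [348. 196.] [ 0.6068 -0.1795  0.1212] [0.042 0.026 0.011]
  jar [273. 212.] [0.5559 0.0307 0.1218] [0.041 0.026 0.01 ]
  jar [340. 229.] [ 0.5108 -0.156   0.1215] [0.042 0.023 0.011]
  jar [303. 235.] [ 0.4941 -0.0494  0.1212] [0.031 0.045 0.011]
```

```bash
sleep 1
```

```text
(no output)
```

View pics/top8.png

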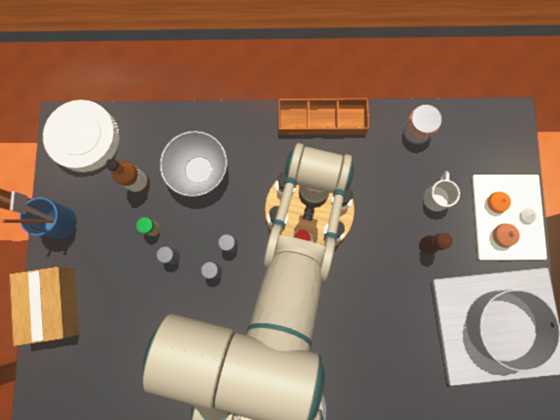

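View pics/wrist8.png

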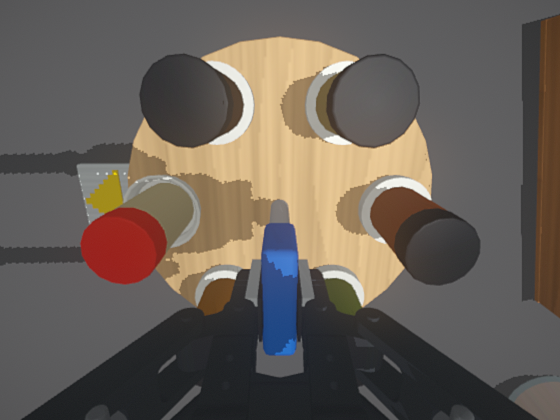

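View pics/scene8.png

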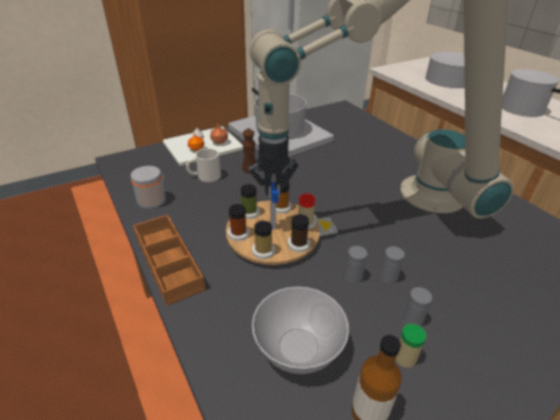

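The red jar at (303,235) in the top view sits in line with the arrow. The fixed jars put the cup at 165.4–165.6° (the jaw reads 165.8°), and the arrow lies at 165.7 ± 0.3°. The bystanders and the grey and green jars are at their old pixels. I let it settle and check once more that it is still before handing in.

```bash
python3 -m crank '[[0,0,0,0,0,0,1],[0,0,0,0,0,0,1],[0,0,0,0,0,0,1]]' 60; python3 -c "
from h import *
show(); print(np.abs(manip.get_state()['qd']).max())
d=eyes.get_image('wrist')
P,u,v=cloud(d,mask(d,(0,200,100),(4,255,255))|mask(d,(176,200,100),(180,255,255)))
T=P[(abs(P[:,2]-.121)<.006)];print('lid',(T.min(0)+T.max(0))/2,np.percentile(P[:,2],95))
manip.sign_off()"
```

```text
clock: 14.22
position: [0.583, -0.0741, 0.1473]
ee_rot: [0.702, 0.088, 0.702, -0.088]
contact_force: [-3.1, -1.1, 5.8]
width: 0.015
t 14.22 tcp [ 0.583  -0.0741  0.1473] jawyaw -14.26 x [ 0. -0. -1.] q [-14.   20.2  92.2  -0.   67.6   0.2] F [-3.1 -1.1  5.8] w 0.015
0.0009809313139822933
lid [ 0.48923996 -0.0494336   0.12019658] 0.12391642168575046
the job is handed in; nothing more can be done
```

The red-lidded jar is standing in the empty cup, and the carousel is turned so that jar is at the yellow arrow. I handed the job in at about 14 s, with the gripper still holding the handle at 60 N.

- **Placing the jar:** I lowered it until the wrist force showed light contact of about 3.6 N, then opened the fingers. The lid top afterwards measured 0.1225 m, against the 0.122 m expected for a seated jar.
- **Turning the carousel:** I gripped the bar handle and turned it about 135° counterclockwise. The cup ended at 165.4–165.8°, and the arrow is at 165.7° ± 0.3°.
- **Hand-in check:** The arm was still, with about 6–7 N on the wrist.
- **Other objects:** In the last top picture, all the bystander items and the green and grey jars looked unmoved.
- **Disagreements:** The cameras differed by 2–3 mm in position. Late arrow readings gave 164.1° (wrist) and 165.2° (scene), but the arrow was partly hidden by then. I trusted the earlier unobstructed views instead.

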